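# Dial the seed jar to the middle hole and tip the nuts into the bowl

### The job

Put the wooden bowl by its handle under the tipping jar, on the round cork spot, and turn the jar's green dial cap until its middle-sized hole stands lowest, over the groove in the jar, so that only the three small nuts can get through. Then tip the jar right over with the red-knobbed lever so that all three small nuts fall into the bowl while the big nut stays in the jar, and swing the jar fully back to rest, leaving the bowl where it is and the other things on the table undisturbed.

Things in the scene. Friction and masses are not known exactly. Their poses are not given: they have to be found in the camera images.
- hinge (a point): On the fixed dark-wood dispenser stand: the middle of the horizontal axle about which the jar tips, 200 mm above the table. z up; y along the axle towards the lever side; -x points to the side the jar tips to (roughly to the robot). The two uprights stand at y = +-97 mm (16 mm thick, 45 mm in x, 215 mm high, feet 20 mm high from x = -90 to +110 mm), leaving 170 mm free between them down at the table; a 30 mm high cross beam joins the feet at x = +90 to +110 mm.
- drop_spot (a point): Middle of the flat round cork spot (116 mm wide, flush with the table) between the uprights, straight below the point 20 mm in front (-x) of the hinge; axes as the hinge's. The nuts fall here. With the jar at rest 90 mm are free above the table here; with the jar tipped, about 90 mm.
- jar (a joint): Tipping angle of the clear jar about its axle, rad: 0 = at rest (its cap looks up and 40 degrees from vertical towards -x of the hinge), 1.57 = fully tipped over towards -x (cap looks to -x and 40 degrees below level). End stops at both. Friction holds it where it is left (about 0.3 N m, 3 to 5 N at the lever knob). The nuts run out when it passes about 1.0 to 1.4; the groove leads to the front at its low side.
- jar_inside (a point): Point in the middle of the jar's inside (a V-grooved channel 106 mm long, 48 mm wide), moving with the jar. Its z axis points out through the cap, y along the axle. The big nut lies at the bottom of the channel with the small ones above it; inside the jar a nut is always within 60 mm of this point.
- lever_knob (a point): Centre of the red ball (32 mm across) at the end of the tipping lever, a 12 mm steel rod, fixed to the jar: 132 mm along +y of the hinge, 100 mm from the axle. With the jar at rest the lever leans 35 degrees from vertical away from the tipping side (+x of the hinge); fully tipped, 55 degrees towards -x. The ball can be pinched from above with the fingers closing along the axle (y of the hinge) and led along its arc without turning the tool.
- dial (a joint): Angle of the green dial cap on the jar, rad, growing counter-clockwise seen from outside (looking at the cap). 0 = middle hole (36 mm) over the jar's groove, the right one for the small nuts (within 0.1 they pass freely); +1.2 = the 46 mm hole (lets the big nut out), -1.2 = the 14 mm hole (lets nothing out). Stops at +-1.35; friction 0.06 N m holds it.
- dial_grip (a point): Middle of the white grip bar on the dial (56 mm long, 16 mm wide, 40 mm high), 24 mm above the face of the dial (disc 150 mm across, 6 mm thick). Turns with dial and jar. z points out of the cap along the dial's axle (40 degrees from vertical with the jar at rest, so the tool must be tilted as much), x along the bar with -x (red mark) towards the middle hole; fingers close along y. The dial's axle crosses the jar's axle 60 mm below this point.
- bowl_grip (a point): Middle of the straight handle of the loose light-wood bowl: 105 mm long, 22 mm wide, 24 mm high, 41 mm above the bowl's underside, 120 mm from the bowl's centre. x points along the handle to the bowl, z up.
- bowl_centre (a point): Centre of the bowl, 27.5 mm above its underside. Bowl 124 mm across, 55 mm high, wall 5 mm, inner floor 6 mm above the underside, about 0.2 kg, open on top. The handle points to -x.
- nut1_center (a point): Centre of a small smooth round reddish nut, 22 mm across, 12 g, to go in the bowl; starts in the jar.
- nut2_center (a point): Centre of a small smooth round reddish nut, 22 mm across, 12 g, to go in the bowl; starts in the jar.
- nut3_center (a point): Centre of a small smooth round reddish nut, 22 mm across, 12 g, to go in the bowl; starts in the jar.
- bignut_center (a point): Centre of the big smooth round dark nut, 40 mm across, 35 g; to stay in the jar.
- mortar: Grey stone mortar, 116 mm across, 75 mm high; origin under its centre. Leave alone; may change places with the bowl.
- pestle: Dark steel pestle lying on the table, 165 mm long, 32 mm thick; origin at its thick end, z along it. Leave alone.
- green_bottle: Amber bottle with green cap, 48 mm across, 120 mm high; origin under it. Leave alone.
- white_bottle: Clear bottle with white cap, 46 mm across, 110 mm high; origin under it. Leave alone.
- tin: Tin, 70 mm across, 80 mm high; origin under it. Leave alone.
- bowl: The same bowl; origin at the middle of its underside, axes as bowl_centre.
Things that resemble listed ones, but are neither listed nor needed, are in the scene too. Leave any orange look-alike of the bowl alone.

How it is judged:
On the way, in this order (a step that is already met when the one before it is completed fails the run):
1. before tipping, in either order: the bowl stands on the cork spot and the dial has its middle hole over the groove (horizontal distance between bowl_centre and drop_spot below 0.04 m and height (world z) of bowl_centre below 0.036 m and angle between bowl_centre's own z axis and vertical below 0.1 rad and value of joint dial between -0.2 and 0.2 rad and value of joint jar below 0.3 rad), for 0.2 s.
2. the jar is tipped over with the bowl beneath and all three small nuts fall into the bowl (value of joint jar above 0.9 rad and horizontal distance between bowl_centre and drop_spot below 0.04 m and height (world z) of bowl_centre below 0.036 m and angle between bowl_centre's own z axis and vertical below 0.1 rad and horizontal distance between each of nut1_center, nut2_center, nut3_center and bowl_centre below 0.055 m and z of nut1_center in the frame of bowl_centre between -0.03 and 0.03 m and z of nut2_center in the frame of bowl_centre between -0.03 and 0.03 m and z of nut3_center in the frame of bowl_centre between -0.03 and 0.03 m), for 0.2 s.
At the end, for the whole second after the job is handed in: The jar is back at rest (within 0.12 rad of its stop) with the dial within 0.25 rad of the middle hole; the bowl stands upright and still on the table within 40 mm of the cork spot's middle with all three small nuts in it, and the big nut is still in the jar (horizontal distance between bowl_centre and drop_spot below 0.04 m and height (world z) of bowl_centre below 0.036 m and angle between bowl_centre's own z axis and vertical below 0.1 rad and value of joint dial between -0.25 and 0.25 rad and value of joint jar below 0.12 rad and horizontal distance between each of nut1_center, nut2_center, nut3_center and bowl_centre below 0.055 m and z of nut1_center in the frame of bowl_centre between -0.03 and 0.03 m and z of nut2_center in the frame of bowl_centre between -0.03 and 0.03 m and z of nut3_center in the frame of bowl_centre between -0.03 and 0.03 m and distance between bignut_center and jar_inside below 0.08 m and linear speed of bowl below 0.02 m/s); the robot touches nothing.
It fails at once if the big nut leaves the jar (distance between bignut_center and jar_inside above 0.09 m).
It fails at once if a bystander is moved by more than 30 mm (distance of any of mortar, pestle, green_bottle, white_bottle, tin from where it was at the start of the episode above 0.03 m).
It also fails if it takes over 72 s, if anything falls off the work surface, if the arm or the gripper's body presses on something with over 40 N, if the wrist force passes 120 N, or if a joint passes its speed limit or range.

### The arm

A 7-joint arm with a two-finger parallel gripper is mounted at the origin on the work surface. World frame = base frame: x ahead of the robot, y to its left, z up, the work surface at z = 0. Lengths are in m, angles in rad, forces in N, time in s.
With the tool pointing down it reaches from about 0.35 to 0.9 m from the base axis. Payload 8.1 kg.
Tool frame: the origin (TCP) lies at the very end of the fingers, on their centre line; the grasp point (between the pads) lies 19 mm behind it (grasp_offset is the distance from the TCP to the grasp point, in m); z points along the fingers, y is the line along which they close (so a half turn about z gives the same grasp; the last joint's range is limited). The gripper opens to 92 mm and grips with 3 to 60 N. Pads are 19 mm wide; open, the fingers measure 130 mm over their backs; the gripper's body (75 mm by 190 mm) begins 47 mm behind the grasp point.
Start: joints at [1.11, 0.434, 0.025, 1.573, -0.012, 1.134, -0.075], TCP at [0.219, -0.585, 0.227] pointing down, gripper open.
Joint ranges: [-2.62, 2.62], [-0.44, 2.09], [-1.27, 1.32], [0.08, 2.57], [-1.32, 4.46], [0.12, 2], [-2.74, 2.74]. Speed limits (rad/s): [2.22, 2.22, 3.01, 3.01, 3.14, 3.14, 3.14].

### API

Orientations are given as a rotation vector (axis times angle).
In Python, from cell import observe, get_image, camera_params, sign_off, silhouettes, grasp_offset gives the robot as it stands. The module is installed in compiled form; this text tells all that it offers.
- The arm moves only by the tool jog_arm, never from a script. Its argument "motion" is a list that holds one entry, the list of rows, each a list of 7 numbers: the shift along the tool's x, y, z in m, then the turn, a rotation vector about the tool's x, y, z in rad, then the closure, from -1 (fully open) to 1 (shut), so that 0 is half open. In form: [[[dx, dy, dz, wx, wy, wz, hand], ...]]. A call has 1 to 10 rows; each row is the pose to reach, as a shift and turn from the pose commanded when the call began, along the tool's axes at that moment; what a row does not reach only later rows make up. A row lasts 1/12 s, in which the tool goes at most 41.7 mm and 7.16 degrees, less where a joint would pass 70% of its speed; a pose out of reach is approached as far as the arm can. A call with a gripper value outside its range is refused whole. The fingers move at their own pace and stop on an object; "force" is the grip in N (left out, the last holds). Time passes only in rows, so rows that repeat a pose let the fingers close. It gives the time, the measured TCP pose, the force, the opening and the grip force at its end, in the units of the state.
- observe(): the state, without advancing time (a new reading comes with each control period).
- get_image(name): name is "scene" or "top" or "wrist"; returns the picture (480x640x3 uint8, red, green, blue); there is no depth.
- camera_params(name): a dict with "vertical_fov" (degrees; the focal length in pixels is half the picture's height over the tangent of half this angle, whatever the lens; pixels are square), "cx", "cy" (the principal point, pixels), "T" (4x4, takes a point from camera to world coordinates). Camera axes: x right, y down, z forward; pixel columns grow to the right and rows downward; lengths in m; the calibration is good to about 2 mm. A picture is of the moment at which its call begins: read the wrist's pose just before it. camera_params takes no time and is no camera call; for the wrist camera it gives the pose at the moment of the call.
- sign_off(): hands the job in; it is judged then, once.
Trained networks look in the newest picture that a camera, given by its name, has taken for a name from the list of things; names that differ only in an ending like _2 or _b are one class to them, and where a whole thing is asked for, a point or a joint stands for the part that bears it (a point fixed in the world has none). Each returns a list of dicts, best first, with "p" (0 to 1); they miss things now and then, are a little off and sometimes report something else, mostly with a low value. They report only what shows in the picture. A call takes as long as a camera call. They do not tell look-alikes from the thing itself.
- silhouettes(query, camera): "mask" (480x640 bool, what is visible of it) and "pixel" ([column, row] in pixels, amid what is visible of it).
The state is a dict: "clock": time; "joints": joint angles; "dq": joint speeds; "joint_efforts": joint torques, N m; "position": TCP position; "ee_rot": TCP orientation; "force": force on the tool from outside, world axes, zero at the start; "ft_torque": the same for the moment, N m; "width": opening from 0.0 (shut) to 1.0 (fully open); "gripper_force": force on a finger pad.
Only numpy, scipy, OpenCV 4.12 (cv2) and the standard library are available. Lean on these libraries where they do the work, as an engineer would, in place of code of your own. Each camera call takes 0.05 s, during which the arm holds its last target. There are 200 camera calls.

## Working session

There is one attempt and no reset: what is moved stays moved. The work goes in short steps, Python scripts to look and compute and a tool call to move; the robot and the scene stay as the last step left them, time stands still between calls to the robot, and variables do not carry over. Pictures are saved under pics/ and viewed, at most 10 in all, crops included, and the job is handed in when it is done.

Besides the shell and the picture viewer there is one more tool, called after "Call:" as name([rows], argument=value, ...), one row to a line, values as JSON. jog_arm: Moves the arm, as the interface text tells. Its arguments: {"type":"object","properties":{"motion":{"type":"array"},"force":{"type":"number"}},"required":["motion"]}

```bash
mkdir -p pics
cat > h.py <<'E'
import numpy as np, cv2
from cell import *
from scipy.spatial.transform import Rotation as R
def save(c,n):
    im=get_image(c); cv2.imwrite(f'pics/{n}.png',im[:,:,::-1]); return im
def K(c):
    p=camera_params(c); f=240/np.tan(np.radians(p['vertical_fov'])/2); return f,p['cx'],p['cy'],np.array(p['T'])
def ray(c,u,v):
    f,cx,cy,T=K(c); d=T[:3,:3]@np.array([(u-cx)/f,(v-cy)/f,1]); return T[:3,3],d
def onz(c,u,v,z):
    o,d=ray(c,u,v); return o+d*(z-o[2])/d[2]
def proj(c,P):
    f,cx,cy,T=K(c); q=(np.atleast_2d(P)-T[:3,3])@T[:3,:3]; return np.c_[f*q[:,0]/q[:,2]+cx,f*q[:,1]/q[:,2]+cy]
E
python3 - <<'E'
from h import *
a=save('scene','s0');b=save('top','t0')
print(observe()); np.set_printoptions(precision=4,suppress=True)
for c in('scene','top'):print(camera_params(c))
for n in['lever_knob','dial_grip','bowl','mortar','jar','dial','tin','pestle','green_bottle','white_bottle']:
  for c in('scene','top'):
    print(n,c,[(round(float(s['p']),2),np.round(s['pixel']).tolist(),int(s['mask'].sum())) for s in silhouettes(n,c)])
E
```

```text
{'clock': 0.1, 'joints': array([ 1.11038735,  0.4351565 ,  0.02499886,  1.57397102, -0.01159661,
        1.13399146, -0.07513252]), 'dq': array([ 0.00064516, -0.00010771, -0.00097577, -0.00342565,  0.0002387 ,
        0.00034563,  0.0011932 ]), 'joint_efforts': array([ 1.47507111e-03, -6.69129968e+01,  9.86940600e-01, -3.15148830e+01,
       -6.05571130e-02,  3.72676877e-02,  5.11555743e-05]), 'position': array([ 0.21867328, -0.58503063,  0.22603533]), 'ee_rot': array([-3.09017852e+00, -5.58625272e-01,  6.00189189e-04]), 'force': array([ 0.13579193, -0.26749372,  1.12449271]), 'ft_torque': array([0.00201142, 0.02555216, 0.00679428]), 'gripper_force': 0.0, 'width': 1.0000360767961436}
{'vertical_fov': 49.33796302450378, 'cx': 328.1967812403578, 'cy': 236.89809266152227, 'T': array([[ 0.3463,  0.6651, -0.6616,  1.2535],
       [ 0.9381, -0.2502,  0.2394, -0.2586],
       [-0.0063, -0.7036, -0.7106,  0.9509],
       [ 0.    ,  0.    ,  0.    ,  1.    ]])}
{'vertical_fov': 53.456341020012616, 'cx': 324.64115676769904, 'cy': 238.03602563532786, 'T': array([[-0.0017, -0.9804,  0.197 ,  0.3
[... 551 characters left out ...]
[318.0, 245.0], 3624)]
mortar top [(0.59, [456.0, 237.0], 2091), (0.24, [401.0, 131.0], 600)]
jar scene [(0.73, [313.0, 247.0], 3606), (0.44, [307.0, 232.0], 1189)]
jar top [(0.87, [345.0, 212.0], 4829)]
dial scene [(0.62, [306.0, 234.0], 1103)]
dial top [(0.86, [343.0, 213.0], 3809)]
tin scene [(0.78, [335.0, 389.0], 1609)]
tin top [(0.84, [356.0, 141.0], 938), (0.74, [401.0, 131.0], 611), (0.34, [157.0, 187.0], 526)]
pestle scene [(0.84, [282.0, 436.0], 1126)]
pestle top [(0.61, [402.0, 130.0], 529)]
green_bottle scene [(0.91, [194.0, 361.0], 1002)]
green_bottle top [(0.74, [457.0, 198.0], 564)]
white_bottle scene [(0.56, [513.0, 276.0], 619)]
white_bottle top [(0.75, [156.0, 187.0], 547)]
```

View pics/s0.png

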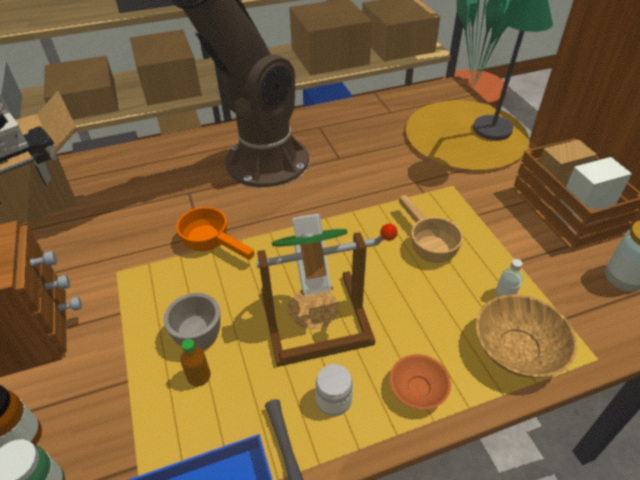

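View pics/t0.png

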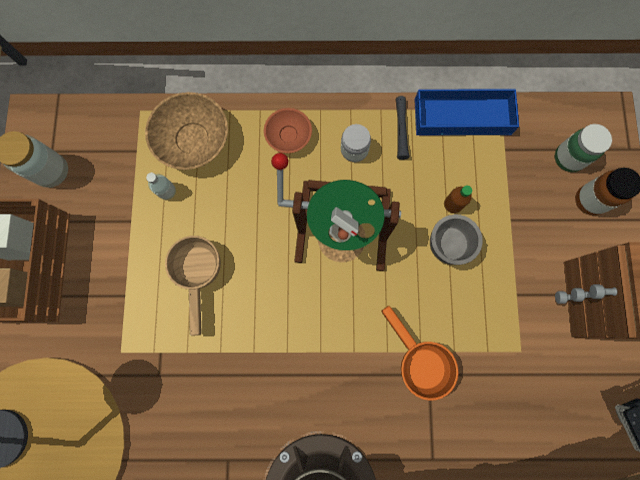

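Run:
```python
from h import *
a=cv2.imread('pics/t0.png')[140:290,240:440]; b=cv2.imread('pics/s0.png')[190:370,240:440]
cv2.imwrite('pics/c0.png',np.hstack([cv2.resize(a,(400*1,300),interpolation=3),cv2.resize(b,(400,360),interpolation=3)[:300]]) if 0 else cv2.resize(a,(800,600),interpolation=2))
cv2.imwrite('pics/c1.png',cv2.resize(b,(660,594),interpolation=2))
```

```text
(no output)
```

View pics/c0.png

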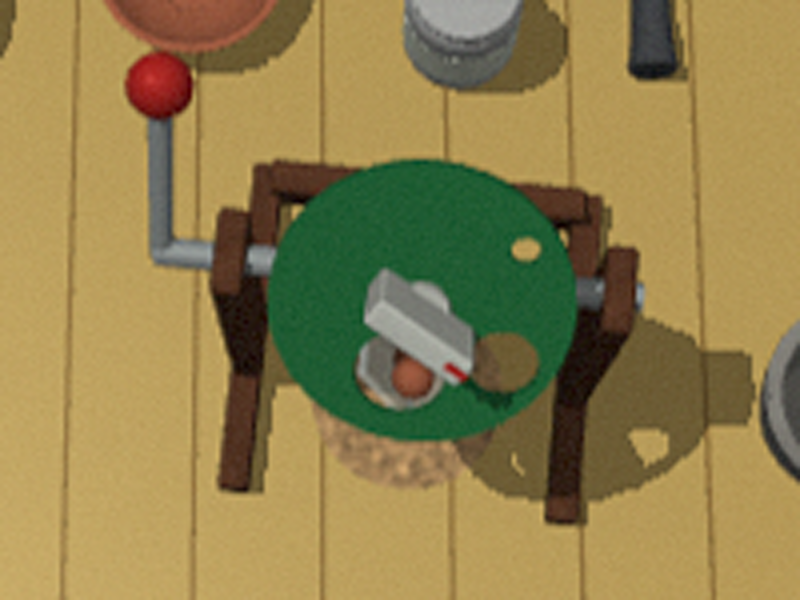

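View pics/c1.png

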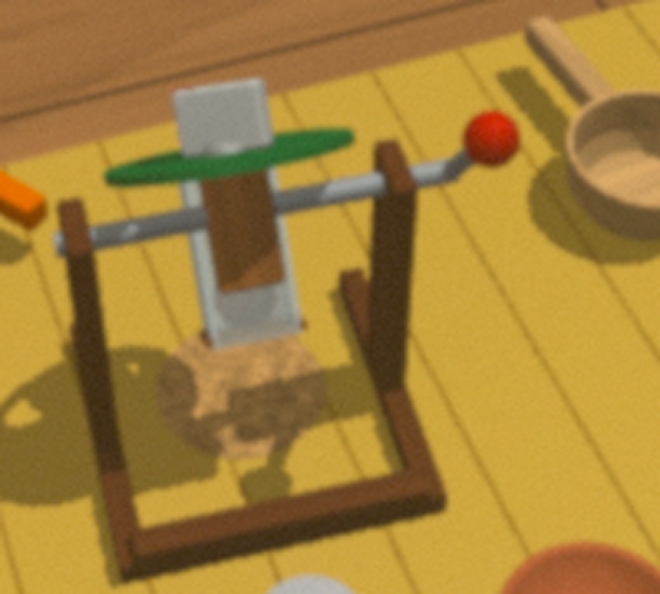

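```bash
cat > fit.py <<'E'
from h import *
from scipy.optimize import least_squares
def circ(c,n):
    im=cv2.imread(f'pics/{n}.png').astype(int); m=(im[:,:,2]>110)&(im[:,:,1]<45)&(im[:,:,0]<45)
    nn,l,s,ce=cv2.connectedComponentsWithStats(m.astype(np.uint8)); i=1+np.argmax(s[1:,4]); return s[i],(s[i,:2]+(s[i,2:4]-1)/2)
ks,kt=circ('scene','s0'),circ('top','t0'); print(ks,kt)
T=lambda x,y:('top',240+(x+.5)/4-.5,140+(y+.5)/4-.5)
S=lambda x,y:('scene',240+x/3.3,190+y/3.3)
h=.001
obs=[((57.4,132,281.9),('top',*kt[1])),((57.4,132,281.9),('scene',*ks[1])),
((0,97,215),T(231,250)),((0,-97,215),T(621,290)),((0,97,215),S(394,153)),((0,-97,215),S(73,208)),
((110,105,0),S(442,510)),((110,-105,0),S(125,580)),((-90,-97,20),T(563,497)),((-90,97,20),T(236,487))]
def W(p,P):
    c,s=np.cos(p[2]),np.sin(p[2]); P=np.array(P)*h
    return np.array([p[0]+c*P[0]-s*P[1],p[1]+s*P[0]+c*P[1],P[2]])
def res(p): return np.concatenate([proj(o[0],W(p,P))[0]-o[1:] for P,o in obs])
r=least_squares(res,[.5,-.03,-.1],loss='soft_l1'); print(r.x); print(np.round(r.fun.reshape(-1,2),1))
np.save('hinge.npy',r.x); p=r.x
# dial angle from bar
s40,c40=np.sin(np.radians(40)),np.cos(np.radians(40)); zc=np.array([-s40,0,c40])
def barp(d,x,y,zf): # zf above the axle crossing, mm
    dn=np.array([-c40,0,-s40]); yy=np.cross(zc,-dn)  # at 0: x axis=-dn
    ex=-dn*np.cos(d)+yy*np.sin(d); ey=np.cross(zc,ex)
    return np.array([0,0,200])+zf*zc+x*ex+y*ey
for d in np.arange(.6,1.4,.1):
    print(round(d,2),[np.round((proj('top',W(p,barp(d,*q)))[0]-[240,140])*4).tolist() for q in[(-28,-8,80),(-28,8,80),(28,-8,80),(28,8,80),(0,0,36)]])
E
python3 fit.py
python3 - <<'E'
from h import *
im=cv2.imread('pics/t0.png')
# bowl: rim points in top view
get_image('top')
for s in silhouettes('bowl','top'):
    m=s['mask']; ys,xs=np.nonzero(m); print(s['pixel'],xs.min(),xs.max(),ys.min(),ys.max())
    for y in range(ys.min(),ys.max()+1,8): 
        r=xs[ys==y]; print(y,r.min() if len(r) else 0,r.max() if len(r) else 0,end='; ')
    print()
E
```

```text
(array([382, 225,  14,  13, 115], dtype=int32), array([388.5, 231. ])) (array([272, 153,  15,  15, 157], dtype=int32), array([279., 160.]))
[ 0.5864985  -0.05162326 -0.09951142]
[[ 0.3  2. ]
 [-0.   0.7]
 [-0.6  0.8]
 [-0.2  0. ]
 [ 0.1  2.9]
 [ 0.   4.9]
 [ 0.6  0.6]
 [-0.7  1.8]
 [-0.   6.4]
 [-0.9  0.9]]
0.6 [[460.0, 391.0], [431.0, 405.0], [402.0, 296.0], [372.0, 311.0], [419.0, 309.0]]
0.7 [[465.0, 387.0], [436.0, 403.0], [396.0, 297.0], [367.0, 315.0], [419.0, 309.0]]
0.8 [[468.0, 382.0], [442.0, 401.0], [390.0, 299.0], [364.0, 319.0], [419.0, 309.0]]
0.9 [[472.0, 377.0], [448.0, 399.0], [384.0, 302.0], [361.0, 324.0], [419.0, 309.0]]
1.0 [[474.0, 373.0], [453.0, 396.0], [379.0, 305.0], [358.0, 329.0], [419.0, 309.0]]
1.1 [[477.0, 367.0], [458.0, 393.0], [374.0, 308.0], [356.0, 334.0], [419.0, 309.0]]
1.2 [[478.0, 362.0], [462.0, 389.0], [370.0, 312.0], [355.0, 340.0], [419.0, 309.0]]
1.3 [[479.0, 356.0], [466.0, 385.0], [366.0, 317.0], [354.0, 345.0], [419.0, 309.0]]
[192.7, 268.4] 165 220 236 335
236 189 197; 244 173 212; 252 168 218; 260 166 220; 268 165 220; 276 168 216; 284 175 208; 292 188 200; 300 189 200; 308 189 201; 316 189 200; 324 189 200; 332 190 201; 
[424.9, 363.2] 382 458 307 400
307 388 388; 315 383 395; 323 389 401; 331 394 406; 339 400 412; 347 405 444; 355 404 452; 363 401 456; 371 401 458; 379 403 457; 387 407 454; 395 415 447; 
[458.4, 199.1] 445 471 186 212
186 464 468; 194 450 471; 202 445 469; 210 447 461;
```

```bash
python3 - <<'E'
import re
s=open('fit.py').read()
s=s.replace("S(394,153)","S(395,165)").replace("S(73,208)","S(76,220)").replace(",((-90,-97,20),T(563,497)),((-90,97,20),T(236,487))]",",((-23.1,0,227.6),T(422,300))]")
s=s.replace("('top',*kt[1])","T(158,85)").replace("('scene',*ks[1])","S(491,138)")
open('fit.py','w').write(s)
E
cat >> h.py <<'E'
def move(grasp,z,y,go=None):
    """grasp point, tool z dir, closing dir -> row for jog_arm from the measured pose"""
    o=observe(); g=grasp_offset if not callable(grasp_offset) else grasp_offset()
    z=np.array(z,float);z/=np.linalg.norm(z); y=np.array(y,float); y-=z*(y@z); y/=np.linalg.norm(y)
    R0=R.from_rotvec(o['ee_rot']); best=None
    for s in(1,-1):
        Rt=R.from_matrix(np.c_[np.cross(s*y,z),s*y,z]); w=(R0.inv()*Rt).as_rotvec()
        if best is None or np.linalg.norm(w)<np.linalg.norm(best): best=w
        print('s',s,'rot',np.round(w,4),'deg',round(np.degrees(np.linalg.norm(w)),1))
    t=np.array(grasp)+g*z; d=R0.inv().apply(t-o['position'])
    print('row',np.round(d,4),np.round(best,4),'dist',round(np.linalg.norm(d),3),'tgt tcp',np.round(t,4),'clock',o['clock'],'j',np.round(o['joints'],2))
E
python3 fit.py
python3 - <<'E'
from h import *
c=onz('top',192.7,263.5,.055); e=onz('top',195.5,335,.053); m=onz('top',194.5,312,.053)
print(c,e,m,np.linalg.norm((e-c)[:2]))
# scene check
print(proj('scene',np.array([c,e])))
x=(c-m)[:2];x/=np.linalg.norm(x); g=c[:2]-x*.135; print('grip',g,'x',x)
print(grasp_offset)
move([*g,.20],[0,0,-1],[-x[1],x[0],0])
print(R.from_rotvec(observe()['ee_rot']).as_matrix())
E
```

```text
(array([382, 225,  14,  13, 115], dtype=int32), array([388.5, 231. ])) (array([272, 153,  15,  15, 157], dtype=int32), array([279., 160.]))
[ 0.58695577 -0.05124764 -0.10651602]
[[ 0.2  0.4]
 [-0.   0.4]
 [-0.8  0.3]
 [-0.4  0.1]
 [ 0.2 -0.4]
 [-0.7  1.1]
 [ 0.6  1.1]
 [-0.9  1.7]
 [-0.6  2.5]]
0.6 [[459.0, 390.0], [429.0, 404.0], [401.0, 294.0], [370.0, 309.0], [418.0, 308.0]]
0.7 [[463.0, 386.0], [435.0, 402.0], [395.0, 296.0], [366.0, 313.0], [418.0, 308.0]]
0.8 [[467.0, 381.0], [440.0, 400.0], [389.0, 298.0], [362.0, 318.0], [418.0, 308.0]]
0.9 [[470.0, 377.0], [446.0, 398.0], [383.0, 301.0], [359.0, 323.0], [418.0, 308.0]]
1.0 [[473.0, 372.0], [451.0, 395.0], [378.0, 304.0], [357.0, 328.0], [418.0, 308.0]]
1.1 [[475.0, 367.0], [456.0, 392.0], [373.0, 307.0], [355.0, 333.0], [418.0, 308.0]]
1.2 [[476.0, 361.0], [461.0, 388.0], [368.0, 311.0], [353.0, 338.0], [418.0, 308.0]]
1.3 [[477.0, 356.0], [465.0, 384.0], [364.0, 315.0], [352.0, 344.0], [418.0, 308.0]]
[0.49917734 0.29001057 0.055     ] [0.3401399  0.27596253 0.053     ] [0.39037506 0.28079209 0.053     ] 0.1596566770546966
[[435.05095917 233.32938816]
 [400.97608219 195.13763472]]
grip [0.3646593  0.27861328] x [0.99642989 0.08442438]
0.0188
s 1 rot [ 0.      0.     -2.8684] deg 164.3
s -1 rot [ 0.     -0.      0.2732] deg 15.7
row [ 0.4391 -0.7583  0.0455] [ 0.     -0.      0.2732] dist 0.877 tgt tcp [0.3647 0.2786 0.1812] clock 1.2 j [ 1.11  0.43  0.02  1.57 -0.01  1.13 -0.08]
[[ 9.36691509e-01  3.50155704e-01  1.54141484e-05]
 [ 3.50155704e-01 -9.36691509e-01 -5.16493136e-06]
 [ 1.26297718e-05  1.02352993e-05 -1.00000000e+00]]
```

```bash
cat > dial.py <<'E'
from h import *
import sys
hx,hy,yw=np.load('hinge.npy'); H=np.array([hx,hy,.2]); Rz=R.from_euler('z',yw).as_matrix()
s40,c40=np.sin(np.radians(40)),np.cos(np.radians(40)); zc=np.array([-s40,0,c40])
def axes(d):
    ex0=np.array([c40,0,s40]); ey0=np.array([0,1.,0]); ex=ex0*np.cos(d)+ey0*np.sin(d); return ex,np.cross(zc,ex)
def dmove(d,out): # out: grasp point distance from axle, m
    move(H+Rz@(zc*out),-Rz@zc,Rz@axes(d)[1])
if __name__=='__main__':
    dmove(float(sys.argv[1]),float(sys.argv[2]))
E
python3 dial.py .92 .18
```

```text
s 1 rot [0.7312 0.6061 2.5421] deg 155.5
s -1 rot [-0.4493  0.542  -0.437 ] deg 47.5
row [ 0.4392 -0.4179 -0.0967] [-0.4493  0.542  -0.437 ] dist 0.614 tgt tcp [ 0.4839 -0.0402  0.3235] clock 1.2 j [ 1.11  0.43  0.02  1.57 -0.01  1.13 -0.08]
```

Call:
jog_arm([
  [[0.1,-0.1,-0.12,-0.11,0.13,-0.11,-1],[0.1,-0.1,-0.12,-0.11,0.13,-0.11,-1],[0.1,-0.1,-0.12,-0.11,0.13,-0.11,-1],[0.1,-0.1,-0.12,-0.11,0.13,-0.11,-1],[0.44,-0.418,-0.097,-0.449,0.542,-0.437,-1],[0.44,-0.418,-0.097,-0.449,0.542,-0.437,-1],[0.44,-0.418,-0.097,-0.449,0.542,-0.437,-1],[0.44,-0.418,-0.097,-0.449,0.542,-0.437,-1],[0.44,-0.418,-0.097,-0.449,0.542,-0.437,-1],[0.44,-0.418,-0.097,-0.449,0.542,-0.437,-1]],
], force=30)

```text
clock: 2.03
position: [0.3785, -0.2499, 0.3278]
ee_rot: [2.443, 1.069, 0.847]
force: [1.2, -0.8, -0.3]
width: 1.003
gripper_force: 0.0
```

```bash
python3 dial.py .92 .18
```

```text
s 1 rot [ 1.7000e-03  6.5000e-03 -3.1296e+00] deg 179.3
s -1 rot [ 0.0042 -0.0011  0.012 ] deg 0.7
row [ 0.2123 -0.0827  0.0562] [ 0.0042 -0.0011  0.012 ] dist 0.235 tgt tcp [ 0.4839 -0.0402  0.3235] clock 2.0333 j [ 1.05 -0.19 -0.2   2.27 -0.84  0.68  0.67]
```

Call:
jog_arm([
  [[0.212,-0.083,0.056,0.0,0.0,0.0,-1],[0.212,-0.083,0.056,0.0,0.0,0.0,-1],[0.212,-0.083,0.056,0.0,0.0,0.0,-1],[0.212,-0.083,0.056,0.0,0.0,0.0,-1],[0.212,-0.083,0.056,0.0,0.0,0.0,-1],[0.212,-0.083,0.056,0.0,0.0,0.0,-1],[0.212,-0.083,0.056,0.0,0.0,0.0,-1],[0.212,-0.083,0.056,0.0,0.0,0.0,-1]],
])

```text
clock: 2.7
position: [0.4875, -0.0403, 0.3265]
ee_rot: [2.453, 1.061, 0.847]
force: [-0.5, 0.0, -0.4]
width: 1.001
gripper_force: 0.0
```

```bash
python3 dial.py .92 .18
python3 - <<'E'
from dial import *
im=save('wrist','w1')
for d in(.8,.92,1.05):
    ex,ey=axes(d)
    print(d,[proj('wrist',H+Rz@(zc*zf+ex*x+ey*y))[0].round().tolist() for x,y,zf in[(-.028,-.008,.08),(-.028,.008,.08),(.028,-.008,.08),(.028,.008,.08),(0,0,.036)]])
E
```

```text
s 1 rot [ 7.0000e-04 -2.0000e-04 -3.1383e+00] deg 179.8
s -1 rot [-0.0002 -0.0004  0.0033] deg 0.2
row [-0.0031 -0.0035 -0.    ] [-0.0002 -0.0004  0.0033] dist 0.005 tgt tcp [ 0.4839 -0.0402  0.3235] clock 2.7 j [ 1.13 -0.29 -0.93  2.25 -0.65  0.43 -0.11]
0.8 [[321.0, 288.0], [297.0, 285.0], [333.0, 203.0], [307.0, 200.0], [315.0, 227.0]]
0.92 [[327.0, 287.0], [302.0, 287.0], [327.0, 201.0], [301.0, 201.0], [315.0, 227.0]]
1.05 [[332.0, 285.0], [308.0, 288.0], [321.0, 200.0], [295.0, 203.0], [315.0, 227.0]]
```

View pics/w1.png

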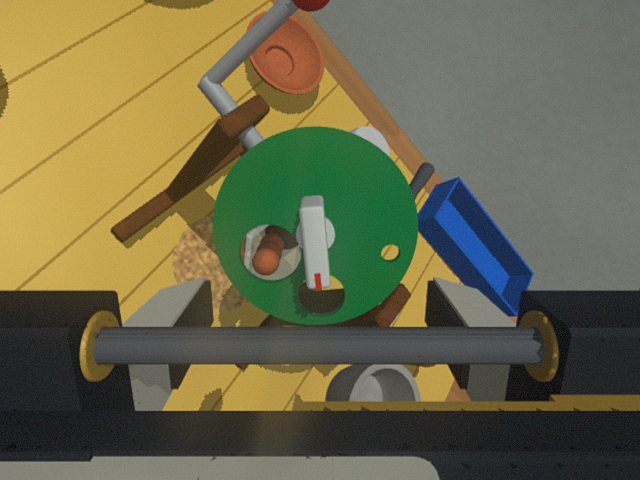

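```bash
python3 dial.py .98 .064
```

```text
s 1 rot [ 9.0000e-04 -6.0000e-04  3.0821e+00] deg 176.6
s -1 rot [ 0.0004  0.0006 -0.0595] deg 3.4
row [-0.0015 -0.0043  0.1161] [ 0.0004  0.0006 -0.0595] dist 0.116 tgt tcp [ 0.5581 -0.0482  0.2346] clock 2.75 j [ 1.13 -0.29 -0.93  2.25 -0.65  0.43 -0.11]
```

Call:
jog_arm([
  [[-0.002,-0.004,0.03,0,0,-0.06,-1],[-0.002,-0.004,0.06,0,0,-0.06,-1],[-0.002,-0.004,0.09,0,0,-0.06,-1],[-0.002,-0.004,0.116,0,0,-0.06,-1],[-0.002,-0.004,0.116,0,0,-0.06,-1],[-0.002,-0.004,0.116,0,0,-0.06,0.5],[-0.002,-0.004,0.116,0,0,-0.06,1],[-0.002,-0.004,0.116,0,0,-0.06,1],[-0.002,-0.004,0.116,0,0,-0.06,1],[-0.002,-0.004,0.116,0,0,-0.06,1]],
], force=25)

```text
clock: 3.58
position: [0.544, -0.06, 0.2404]
ee_rot: [2.419, 1.11, 0.798]
force: [0.4, -0.2, 0.8]
width: 0.687
gripper_force: 0.0
```

```bash
python3 dial.py .98 .064; python3 dial.py 0 .064
```

```text
s 1 rot [3.8700e-02 1.3000e-03 3.1354e+00] deg 179.7
s -1 rot [-0.0008  0.0247 -0.0059] deg 1.5
row [ 0.0147 -0.0024  0.0122] [-0.0008  0.0247 -0.0059] dist 0.019 tgt tcp [ 0.5581 -0.0482  0.2346] clock 3.5833 j [ 0.86  0.1  -0.96  2.29  1.08  0.24 -1.77]
s 1 rot [-0.0272  0.0133 -2.1674] deg 124.2
s -1 rot [0.0113 0.023  0.974 ] deg 55.8
row [ 0.0147 -0.0024  0.0122] [0.0113 0.023  0.974 ] dist 0.019 tgt tcp [ 0.5581 -0.0482  0.2346] clock 3.5833 j [ 0.86  0.1  -0.96  2.29  1.08  0.24 -1.77]
```

Call:
jog_arm([
  [[0,0,0,0,0,0,-0.5],[0,0,0,0,0,0,-0.5]],
])

```text
clock: 3.75
position: [0.5435, -0.0578, 0.2405]
ee_rot: [2.419, 1.116, 0.799]
force: [-0.1, 0.4, 0.8]
width: 0.741
gripper_force: 0.0
```

```bash
python3 dial.py .98 .064
```

```text
s 1 rot [0.036  0.0059 3.1386] deg 179.8
s -1 rot [-0.0037  0.0229 -0.0028] deg 1.3
row [ 0.0131 -0.0008  0.0128] [-0.0037  0.0229 -0.0028] dist 0.018 tgt tcp [ 0.5581 -0.0482  0.2346] clock 3.75 j [ 0.86  0.1  -0.97  2.29  1.06  0.24 -1.76]
```

Call:
jog_arm([
  [[0.013,-0.001,0.013,0,0.023,0,-0.5],[0.013,-0.001,0.013,0,0.023,0,-0.5],[0.013,-0.001,0.013,0,0.023,0,-0.5],[0.013,-0.001,0.013,0,0.023,0,-0.5]],
])

```text
clock: 4.08
position: [0.5578, -0.0484, 0.2356]
ee_rot: [2.414, 1.123, 0.829]
force: [-0.2, 1.0, -0.5]
width: 0.75
gripper_force: 0.0
```

```bash
python3 dial.py .98 .064
```

```text
s 1 rot [5.0000e-04 2.1000e-03 3.1386e+00] deg 179.8
s -1 rot [-0.0013  0.0003 -0.003 ] deg 0.2
row [-0.     -0.0005  0.0009] [-0.0013  0.0003 -0.003 ] dist 0.001 tgt tcp [ 0.5581 -0.0482  0.2346] clock 4.0833 j [ 0.78  0.13 -0.92  2.29  1.24  0.24 -1.94]
```

Call:
jog_arm([
  [[0,0,0,0,0,0,1],[0,0,0,0,0,0,1],[0,0,0,0,0,0,1],[0,0,0,0,0,0,1],[0,0,0,0,0,0,1],[0,0,0,0,0,0,1],[0,0,0,0,0,0,1],[0,0,0,0,0,0,1]],
], force=20)

```text
clock: 4.75
position: [0.5587, -0.0476, 0.2356]
ee_rot: [2.413, 1.123, 0.831]
force: [0.3, -0.4, -0.6]
width: 0.219
gripper_force: 0.0
```

Call:
jog_arm([
  [[0,0,0,0,0,0,1],[0,0,0,0,0,0,1],[0,0,0,0,0,0.08,1],[0,0,0,0,0,0.16,1],[0,0,0,0,0,0.24,1],[0,0,0,0,0,0.32,1],[0,0,0,0,0,0.4,1],[0,0,0,0,0,0.4,1]],
])

```text
clock: 5.42
position: [0.5593, -0.0485, 0.2361]
ee_rot: [2.681, 0.636, 0.947]
force: [3.0, -2.9, 1.5]
width: 0.175
gripper_force: 20.0
```

```bash
python3 dial.py 0 .064
```

```text
s 1 rot [ 1.4000e-03 -4.0000e-04 -2.5694e+00] deg 147.2
s -1 rot [-3.000e-04 -1.100e-03  5.722e-01] deg 32.8
row [-0.0015 -0.0013  0.0003] [-3.000e-04 -1.100e-03  5.722e-01] dist 0.002 tgt tcp [ 0.5581 -0.0482  0.2346] clock 5.4167 j [ 0.74  0.13 -0.88  2.29  1.24  0.24 -2.35]
```

Call:
jog_arm([
  [[0,0,0,0,0,0.08,1],[0,0,0,0,0,0.16,1],[0,0,0,0,0,0.24,1],[0,0,0,0,0,0.32,1],[0,0,0,0,0,0.32,1]],
])

```text
clock: 5.83
position: [0.5594, -0.0493, 0.2363]
ee_rot: [2.834, 0.208, 1.019]
force: [4.6, -6.1, 1.3]
width: 0.174
gripper_force: 20.0
```

```bash
python3 dial.py 0 .064
```

```text
s 1 rot [ 1.6000e-03  1.1000e-03 -2.8885e+00] deg 165.5
s -1 rot [ 0.0008 -0.0011  0.2531] deg 14.5
row [-0.0019 -0.0015  0.0003] [ 0.0008 -0.0011  0.2531] dist 0.002 tgt tcp [ 0.5581 -0.0482  0.2346] clock 5.8333 j [ 0.72  0.12 -0.84  2.29  1.23  0.23 -2.66]
```

Call:
jog_arm([
  [[0,0,0,0,0,0.06,1],[0,0,0,0,0,0.12,1],[0,0,0,0,0,0.18,1],[0,0,0,0,0,0.25,1],[0,0,0,0,0,0.25,1]],
])

```text
clock: 6.25
position: [0.559, -0.0499, 0.2362]
ee_rot: [2.909, -0.113, 1.052]
force: [19.9, -6.5, -20.7]
width: 0.175
gripper_force: 20.0
```

```bash
python3 dial.py 0 .064
```

```text
s 1 rot [-0.0053  0.     -3.1128] deg 178.4
s -1 rot [0.     0.0034 0.0288] deg 1.7
row [-0.0018 -0.0016  0.0005] [0.     0.0034 0.0288] dist 0.003 tgt tcp [ 0.5581 -0.0482  0.2346] clock 6.25 j [ 0.17  0.06 -0.27  2.32  1.05  0.16 -2.74]
```

Call:
jog_arm([
  [[0,0,0,0,0,0,-0.3],[0,0,0,0,0,0,-0.3],[0,0,0,0,0,0,-0.3],[0,0,0,0,0,0,-0.3],[0,0,0,0,0,0,-0.3],[0,0,-0.03,0,0,0,-0.3],[0,0,-0.06,0,0,0,-0.3],[0,0,-0.09,0,0,0,-0.3],[0,0,-0.12,0,0,0,-0.3],[0,0,-0.12,0,0,0,-0.3]],
])

```text
clock: 7.08
position: [0.4813, -0.0411, 0.3265]
ee_rot: [2.913, -0.111, 1.046]
force: [0.9, -1.2, 0.9]
width: 0.647
gripper_force: 0.0
```

```bash
python3 dial.py 0 .18;  python3 - <<'E'
from dial import *
im=save('wrist','w2')
for d in(-.1,0,.1):
    ex,ey=axes(d)
    print(d,[proj('wrist',H+Rz@(zc*zf+ex*x+ey*y))[0].round().tolist() for x,y,zf in[(-.028,-.008,.08),(-.028,.008,.08),(.028,-.008,.08),(.028,.008,.08),(0,0,.036),(-.05,0,.036)]])
x=np.array([.9964,.0844]); move([.499-.13*x[0],.29-.13*x[1],.25],[0,0,-1],[-x[1],x[0],0])
E
```

```text
s 1 rot [-1.2500e-02 -2.8000e-03 -3.1119e+00] deg 178.3
s -1 rot [-0.0018  0.008   0.0297] deg 1.8
row [ 0.0001 -0.0011  0.0039] [-0.0018  0.008   0.0297] dist 0.004 tgt tcp [ 0.4839 -0.0402  0.3235] clock 7.0833 j [ 0.18 -0.23 -0.25  2.29  0.17  0.4  -1.87]
-0.1 [[327.0, 282.0], [304.0, 279.0], [339.0, 201.0], [314.0, 198.0], [321.0, 224.0], [313.0, 285.0]]
0 [[331.0, 281.0], [308.0, 281.0], [335.0, 199.0], [310.0, 199.0], [321.0, 224.0], [319.0, 285.0]]
0.1 [[336.0, 280.0], [312.0, 282.0], [330.0, 198.0], [305.0, 200.0], [321.0, 224.0], [325.0, 285.0]]
s 1 rot [-1.0233 -0.1073  2.8092] deg 171.4
s -1 rot [ 0.0731 -0.697  -0.153 ] deg 41.1
row [-0.1665 -0.3098 -0.0116] [ 0.0731 -0.697  -0.153 ] dist 0.352 tgt tcp [0.3695 0.279  0.2312] clock 7.1333 j [ 0.17 -0.24 -0.25  2.29  0.16  0.41 -1.86]
```

View pics/w2.png

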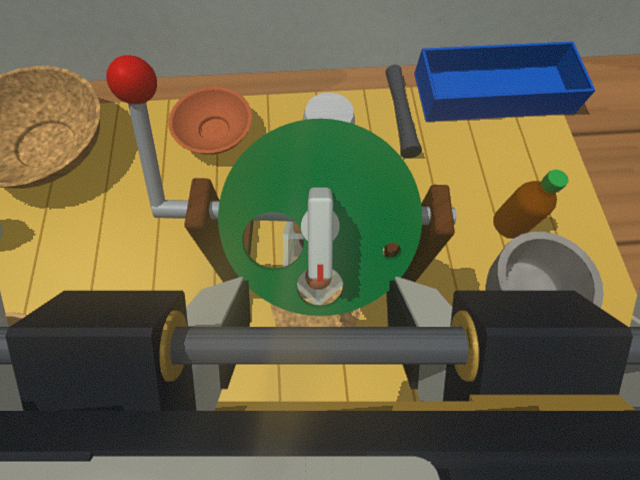

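Call:
jog_arm([
  [[-0.167,-0.31,-0.012,0.073,-0.697,-0.153,-0.3],[-0.167,-0.31,-0.012,0.073,-0.697,-0.153,-0.3],[-0.167,-0.31,-0.012,0.073,-0.697,-0.153,-0.3],[-0.167,-0.31,-0.012,0.073,-0.697,-0.153,-0.3],[-0.167,-0.31,-0.012,0.073,-0.697,-0.153,-0.3],[-0.167,-0.31,-0.012,0.073,-0.697,-0.153,-0.3],[-0.167,-0.31,-0.012,0.073,-0.697,-0.153,-0.3],[-0.167,-0.31,-0.012,0.073,-0.697,-0.153,-0.3],[-0.167,-0.31,-0.012,0.073,-0.697,-0.153,-0.3],[-0.167,-0.31,-0.012,0.073,-0.697,-0.153,-0.3]],
])

```text
clock: 7.97
position: [0.3697, 0.2813, 0.2232]
ee_rot: [3.138, 0.14, -0.014]
force: [-0.4, -1.0, 1.2]
width: 0.649
gripper_force: 0.0
```

Run:
```python
from dial import *
K1=H+Rz@np.array([.0574,.132,.0819]); print('knob',K1)
x=np.array([.9964,.0844]); move([.499-.13*x[0],.29-.13*x[1],.25],[0,0,-1],[-x[1],x[0],0])
im=save('wrist','w3')
get_image('scene')
for q in['bowl_grip','bowl']:
  for s in silhouettes(q,'wrist'):
    ys,xs=np.nonzero(s['mask']); print(q,s['p'],s['pixel'],xs.min(),xs.max(),ys.min(),ys.max())
print(proj('wrist',np.array([[.499,.29,.055],[.499-.1725*x[0],.29-.1725*x[1],.053],[.499-.0675*x[0],.29-.0675*x[1],.053]])))
for a in np.arange(-.1,.5,.1):
    u=np.radians(35)-a; print(a,proj('scene',H+Rz@np.array([.1*np.sin(u),.132,.1*np.cos(u)])))
cv2.imwrite('pics/s1.png',get_image('scene')[:,:,::-1])
im=cv2.imread('pics/s1.png').astype(int); m=(im[:,:,2]>110)&(im[:,:,1]<45)&(im[:,:,0]<45)
n,l,s,c=cv2.connectedComponentsWithStats(m.astype(np.uint8)); print(s[1:][s[1:,4]>40])
```

```text
knob [0.658064   0.07390179 0.2819    ]
s 1 rot [-1.3600e-02 -2.0000e-04 -3.1371e+00] deg 179.7
s -1 rot [-0.0001  0.0087  0.0045] deg 0.6
row [-0.0005  0.0023 -0.008 ] [-0.0001  0.0087  0.0045] dist 0.008 tgt tcp [0.3695 0.279  0.2312] clock 7.9667 j [-0.24  0.25 -0.62  1.91  0.16  1.04 -2.41]
bowl_grip 0.84 [321.3, 61.0] 238 404 0 244
bowl 0.82 [320.1, 61.5] 238 404 0 244
[[314.5534634   42.65844863]
 [315.75378658 260.34736485]
 [315.08021167 136.05908059]]
-0.1 [[389.88679551 237.54339421]]
0.0 [[388.73561847 232.17614226]]
0.1 [[387.45196621 226.93064514]]
0.20000000000000004 [[386.05333256 221.874221  ]]
0.30000000000000004 [[384.55878695 217.0702251 ]]
0.4 [[382.98852694 212.57681735]]
[[382 225  14  13 118]]
```

View pics/w3.png

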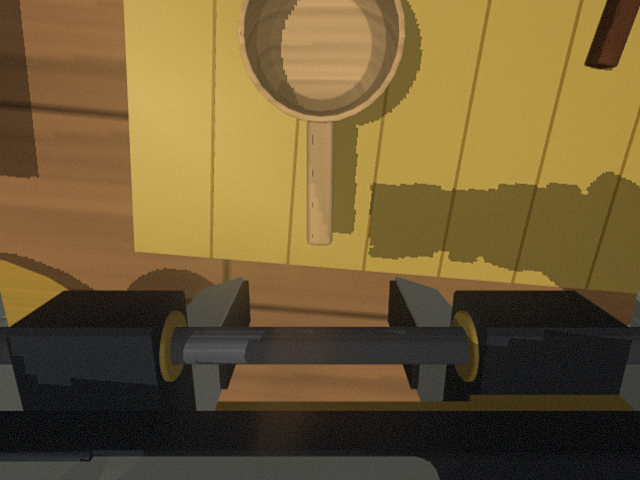

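Run:
```python
from dial import *
a=onz('wrist',319.5,244,.053); b=onz('wrist',320,122,.053); r1=onz('wrist',238.5,30,.055); r2=onz('wrist',404.5,30,.055); bt=onz('wrist',321,122,.055)
print(a,b,np.linalg.norm(a-b),r1,r2,bt)
x=(b-a)[:2];x/=np.linalg.norm(x); c=a[:2]+.1725*x; print('centre',c,'mid',c-.12*x,x)
g=c-.13*x; np.save('bowl.npy',np.r_[c,x])
move([*g,.041],[0,0,-1],[-x[1],x[0],0])
```

```text
[0.34234561 0.27338786 0.053     ] [0.44292549 0.28120802 0.053     ] 0.1008834402231852 [0.50313042 0.34640117 0.055     ] [0.51304571 0.22447893 0.055     ] [0.44301489 0.28043826 0.055     ]
centre [0.51432656 0.28675951] mid [0.39468764 0.27745749] [0.99699105 0.07751678]
s 1 rot [-0.0086  0.0033 -3.1388] deg 179.8
s -1 rot [0.0021 0.0055 0.0028] deg 0.4
row [ 0.0128 -0.      0.2024] [0.0021 0.0055 0.0028] dist 0.203 tgt tcp [0.3847 0.2767 0.0222] clock 8.2167 j [-0.24  0.24 -0.61  1.91  0.16  1.05 -2.4 ]
```

Call:
jog_arm([
  [[0.013,0,0.04,0,0.005,0,-0.3],[0.013,0,0.08,0,0.005,0,-0.3],[0.013,0,0.12,0,0.005,0,-0.3],[0.013,0,0.16,0,0.005,0,-0.3],[0.013,0,0.18,0,0.005,0,-0.3],[0.013,0,0.2,0,0.005,0,-0.3],[0.013,0,0.201,0,0.005,0,-0.2],[0.013,0,0.201,0,0.005,0,1],[0.013,0,0.201,0,0.005,0,1],[0.013,0,0.201,0,0.005,0,1]],
], force=30)

```text
clock: 9.05
position: [0.3849, 0.2787, 0.0249]
ee_rot: [3.139, 0.129, 0.002]
force: [-0.3, 0.1, 0.4]
width: 0.428
gripper_force: 0.0
```

Call:
jog_arm([
  [[0,0,0,0,0,0,1],[0,0,0,0,0,0,1],[0,0,0,0,0,0,1],[0,0,0,0,0,0,1],[0,0,0,0,0,0,1]],
], force=30)

```text
clock: 9.47
position: [0.384, 0.2786, 0.0238]
ee_rot: [3.138, 0.131, -0.001]
force: [0.4, -0.8, 3.1]
width: 0.24
gripper_force: 29.7
```

Run:
```python
from dial import *
o=observe();print(o['position'],o['width']*92,o['gripper_force'],o['force'])
x=np.load('bowl.npy')[2:]; xh=Rz@[1,0,0]; yh=Rz@[0,1,0]
ds=H-.02*xh; print('drop',ds)
L=.510-o['position'][0]; L/=x[0]; print('L',L)
for off in(.17,0):
    g=ds-(L+off)*xh; move([*g[:2],.053],[0,0,-1],yh)
```

```text
[0.38401358 0.27863024 0.02379544] 22.08275954233768 29.701507687568665 [ 0.43141511 -0.80131984  3.06348538]
drop [ 0.56706912 -0.04912135  0.2       ]
L 0.12636665335354
s 1 rot [-5.0000e-04  1.7000e-03 -2.9519e+00] deg 169.1
s -1 rot [0.0011 0.0003 0.1897] deg 10.9
row [-0.1359  0.286  -0.01  ] [0.0011 0.0003 0.1897] dist 0.317 tgt tcp [ 0.2724 -0.0176  0.0342] clock 9.4667 j [-0.38  0.53 -0.47  2.11  0.42  0.59 -2.64]
s 1 rot [-5.0000e-04  1.7000e-03 -2.9519e+00] deg 169.1
s -1 rot [0.0011 0.0003 0.1897] deg 10.9
row [ 0.0311  0.318  -0.0101] [0.0011 0.0003 0.1897] dist 0.32 tgt tcp [ 0.4414 -0.0357  0.0342] clock 9.4667 j [-0.38  0.53 -0.47  2.11  0.42  0.59 -2.64]
```

Call:
jog_arm([
  [[0,0,-0.025,0,0,0,1],[-0.01,0,-0.055,0,0,0,1],[-0.035,0.01,-0.055,0,0,0,1],[-0.055,0.04,-0.055,0,0,0.03,1],[-0.055,0.075,-0.055,0,0,0.06,1],[-0.055,0.11,-0.055,0,0,0.09,1],[-0.055,0.145,-0.055,0,0,0.12,1],[-0.055,0.18,-0.055,0,0,0.15,1],[-0.055,0.21,-0.055,0,0,0.17,1],[-0.055,0.24,-0.055,0,0,0.19,1]],
])

```text
clock: 10.3
position: [0.3481, 0.0328, 0.0787]
ee_rot: [3.135, -0.17, -0.003]
force: [0.0, 0.0, -2.6]
width: 0.238
gripper_force: 30.0
```

```bash
cat > place.py <<'E'
from dial import *
import sys
xh=Rz@[1,0,0]; yh=Rz@[0,1,0]; ds=H-.02*xh; off,dz=float(sys.argv[1]),float(sys.argv[2])
g=ds-(.1264+off)*xh; move([*g[:2],.043+dz],[0,0,-1],yh)
o=observe(); print(o['position'],o['force'],o['width'])
E
python3 place.py .085 .045
```

```text
s 1 rot [ 2.8000e-03 -3.7000e-03  3.1398e+00] deg 179.9
s -1 rot [ 0.0023  0.0018 -0.0018] deg 0.2
row [0.0152 0.0582 0.0097] [ 0.0023  0.0018 -0.0018] dist 0.061 tgt tcp [ 0.3569 -0.0266  0.0692] clock 10.3 j [ 0.17  0.27 -0.49  2.34  0.23  0.58 -2.17]
[0.34806992 0.03283217 0.07874571] [ 0.03070618  0.04709187 -2.56493271] 0.2379296902081723
```

Call:
jog_arm([
  [[0.008,0.03,0,0,0,0,1],[0.015,0.058,0.0,0,0,0,1],[0.015,0.058,0.01,0,0,0,1],[0.015,0.058,0.03,0,0,0,1],[0.015,0.058,0.045,0,0,0,1],[0.015,0.058,0.045,0,0,0,1]],
])

```text
clock: 10.8
position: [0.3563, -0.0249, 0.0322]
ee_rot: [3.135, -0.169, -0.006]
force: [0.8, -0.1, 0.6]
width: 0.238
gripper_force: 30.0
```

```bash
python3 place.py 0 .008; python3 place.py 0 0
python3 - <<'E'
from h import *
save('scene','s2')
E
```

```text
s 1 rot [ 6.3000e-03 -3.0000e-03  3.1406e+00] deg 179.9
s -1 rot [ 0.0019  0.004  -0.001 ] deg 0.3
row [ 0.0857  0.0016 -0.0003] [ 0.0019  0.004  -0.001 ] dist 0.086 tgt tcp [ 0.4414 -0.0357  0.0322] clock 10.8 j [ 0.24  0.37 -0.39  2.37  0.33  0.45 -2.11]
[ 0.35634552 -0.02492242  0.03224979] [ 0.83544826 -0.13472592  0.60940561] 0.2380844324633481
s 1 rot [ 6.3000e-03 -3.0000e-03  3.1406e+00] deg 179.9
s -1 rot [ 0.0019  0.004  -0.001 ] deg 0.3
row [0.0857 0.0016 0.0077] [ 0.0019  0.004  -0.001 ] dist 0.086 tgt tcp [ 0.4414 -0.0357  0.0242] clock 10.8 j [ 0.24  0.37 -0.39  2.37  0.33  0.45 -2.11]
[ 0.35634552 -0.02492242  0.03224979] [ 0.83544826 -0.13472592  0.60940561] 0.2380844324633481
```

View pics/s2.png

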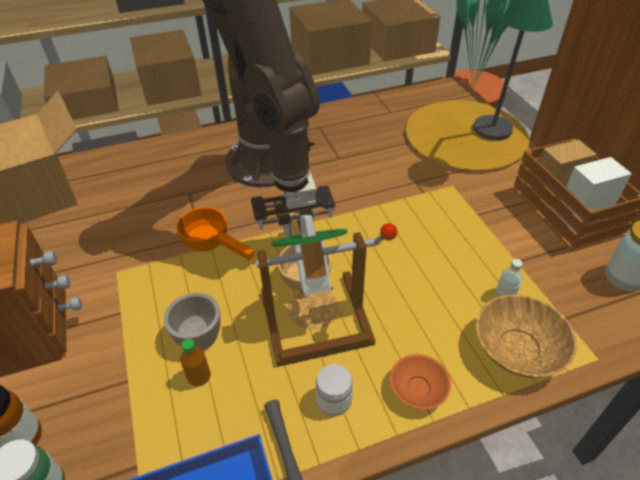

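Call:
jog_arm([
  [[0.02,0,0,0,0,0,1],[0.04,0.001,0,0,0,0,1],[0.06,0.002,0,0,0,0,1],[0.075,0.002,0,0,0,0,1],[0.086,0.002,0,0,0,0,1],[0.086,0.002,0.004,0,0,0,1],[0.086,0.002,0.008,0,0,0,1],[0.086,0.002,0.008,0,0,0,1]],
])

```text
clock: 11.52
position: [0.4425, -0.0355, 0.0258]
ee_rot: [3.136, -0.167, -0.001]
force: [0.4, -0.1, 0.3]
width: 0.236
gripper_force: 30.0
```

```bash
python3 place.py 0 0;python3 - <<'E'
from dial import *
save('top','t3'); save('wrist','w4'); s=save('scene','s3')
print(proj('scene',np.array([[*(H-.02*(Rz@[1,0,0]))[:2],.0]])))
a=cv2.imread('pics/t3.png')[160:310,240:440]; b=cv2.imread('pics/s3.png')[190:340,240:440]
cv2.imwrite('pics/c3.png',np.hstack([cv2.resize(a,(400,300),interpolation=2),cv2.resize(b,(400,300),interpolation=2)]))
E
```

```text
s 1 rot [-1.1000e-03  2.4000e-03 -3.1414e+00] deg 180.0
s -1 rot [0.0016 0.0007 0.0002] deg 0.1
row [-0.0011  0.0003  0.0016] [0.0016 0.0007 0.0002] dist 0.002 tgt tcp [ 0.4414 -0.0357  0.0242] clock 11.5167 j [ 0.25  0.48 -0.38  2.18  0.34  0.53 -2.06]
[ 0.44246037 -0.03553413  0.02578295] [ 0.39198221 -0.1229236   0.31921949] 0.23572815537269512
[[312.60937517 307.77937281]]
```

View pics/c3.png

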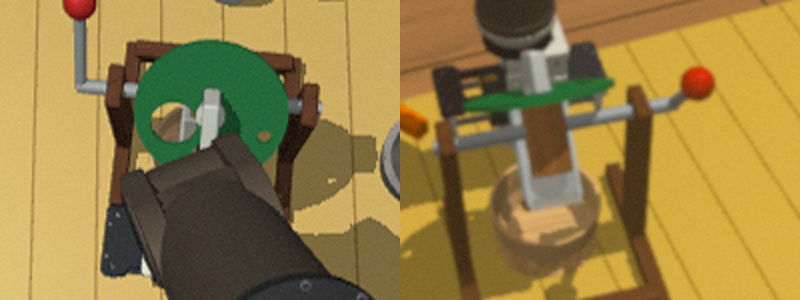

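Call:
jog_arm([
  [[0,0,0.002,0,0,0,1],[0,0,0.002,0,0,0,0],[0,0,0.002,0,0,0,0],[0,0,0.002,0,0,0,0],[0,0,0.002,0,0,0,0],[-0.01,0,-0.02,0,0,0,0],[-0.03,0,-0.05,0,0,0,0],[-0.06,0,-0.08,0,0,0,0],[-0.06,0,-0.12,0,0,0,0],[-0.06,0,-0.16,0,0,0,0]],
])

```text
clock: 12.5
position: [0.3804, -0.0288, 0.1868]
ee_rot: [3.135, -0.166, -0.007]
force: [1.6, -0.7, 1.2]
width: 0.5
gripper_force: 0.0
```

```bash
cat > knob.py <<'E'
from dial import *
import sys
a,up=float(sys.argv[1]),float(sys.argv[2]); u=np.radians(35)-a
k=H+Rz@np.array([.1*np.sin(u),.132,.1*np.cos(u)]); print('knob',k)
move(k+[0,0,up],[0,0,-1],Rz@[0,1,0]); o=observe(); print(o['position'],o['force'],o['width'],o['gripper_force'])
E
python3 knob.py 0 .1
python3 - <<'E'
from dial import *
save('wrist','w5')
for s in silhouettes('bowl','wrist'):
    ys,xs=np.nonzero(s['mask']); print(s['p'],s['pixel'],xs.min(),xs.max(),ys.min(),ys.max())
xh=Rz@[1,0,0]; d=(H-.02*xh)*[1,1,0]
print(proj('wrist',np.array([d-.1725*xh+[0,0,.053],d-.062*xh+[0,0,.055],d+[0,.062,.055],d-[0,.062,-.055]])))
E
```

```text
knob [0.65802188 0.07390629 0.2819152 ]
s 1 rot [-0.0069  0.0032 -3.1409] deg 180.0
s -1 rot [0.0021 0.0044 0.0007] deg 0.3
row [ 0.2645 -0.131  -0.1777] [0.0021 0.0044 0.0007] dist 0.345 tgt tcp [0.658  0.0739 0.3631] clock 12.5 j [ 0.42  0.13 -0.52  2.14  0.08  0.9  -1.83]
[ 0.38037411 -0.02875277  0.18684992] [ 1.60013102 -0.67338296  1.17044576] 0.5000283085050278 0.0
0.84 [318.6, 40.9] 239 398 0 199
0.75 [568.3, 278.0] 456 639 172 398
[[320.04827185 209.01120356]
 [320.21346154  48.70228575]
 [223.31939697 -46.17584254]
 [418.6157618  -70.27089307]]
```

View pics/w5.png

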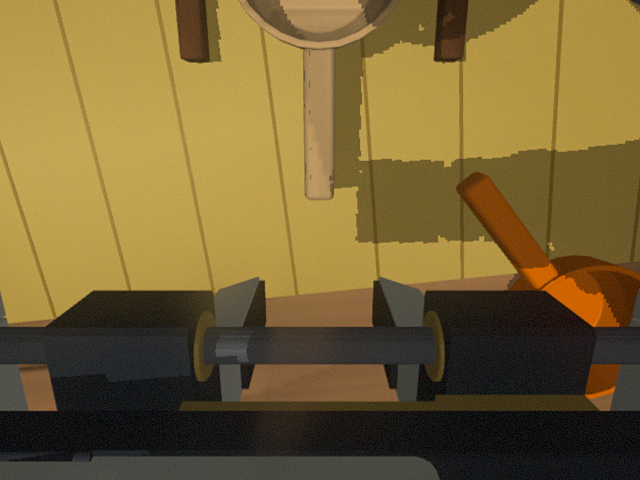

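Call:
jog_arm([
  [[0,-0.02,-0.04,0,0,0,-0.3],[0,-0.05,-0.075,0,0,0,-0.3],[0,-0.075,-0.11,0,0,0,-0.3],[0.01,-0.1,-0.14,0,0,0,-0.3],[0.03,-0.125,-0.165,0,0,0,-0.3],[0.06,-0.131,-0.178,0,0,0,-0.3],[0.1,-0.131,-0.178,0,0,0,-0.3],[0.14,-0.131,-0.178,0,0,0,-0.3],[0.18,-0.131,-0.178,0,0,0,-0.3],[0.22,-0.131,-0.178,0,0,0,-0.3]],
])

```text
clock: 13.43
position: [0.6181, 0.0774, 0.3627]
ee_rot: [3.135, -0.169, -0.002]
force: [0.2, 0.4, 0.0]
width: 0.65
gripper_force: 0.0
```

```bash
python3 knob.py 0 .1
python3 - <<'E'
from dial import *
save('wrist','w6'); im=cv2.imread('pics/w6.png').astype(int); m=(im[:,:,2]>110)&(im[:,:,1]<45)&(im[:,:,0]<45)
n,l,s,c=cv2.connectedComponentsWithStats(m.astype(np.uint8)); print(s[1:][s[1:,4]>40],c[1:][s[1:,4]>40])
f,*_=K('wrist');k=np.array([.658,.0739,.2819]); print(proj('wrist',k),'diam',f*.032/np.linalg.norm(K('wrist')[3][:3,3]-k))
E
```

```text
knob [0.65802188 0.07390629 0.2819152 ]
s 1 rot [ 2.2000e-03 -4.0000e-03  3.1406e+00] deg 179.9
s -1 rot [ 0.0025  0.0014 -0.001 ] deg 0.2
row [ 0.0401 -0.0008 -0.0004] [ 0.0025  0.0014 -0.001 ] dist 0.04 tgt tcp [0.658  0.0739 0.3631] clock 13.4333 j [ 0.16  0.42 -0.58  1.31  0.23  1.47 -2.08]
[0.61810637 0.07740982 0.36273684] [0.154505   0.41202437 0.04841321] 0.6503921717474046 0.0
[[319 159  20  15  77]
 [324 180  21  15  82]
 [313 190  22  12  65]] [[329.7012987  165.46753247]
 [334.75609756 186.51219512]
 [322.53846154 195.30769231]]
[[313.91405734 188.42485571]] diam 53.986340668523844
```

Run:
```python
from dial import *
im=cv2.imread('pics/w6.png').astype(int); m=((im[:,:,2]>2.5*im[:,:,1])&(im[:,:,2]>70)).astype(np.uint8)
m=cv2.morphologyEx(m,cv2.MORPH_OPEN,np.ones((3,3)))
n,l,s,c=cv2.connectedComponentsWithStats(m); print(s[1:][s[1:,4]>200],c[1:][s[1:,4]>200])
```

```text
[[ 300  158   45   41 1149]] [[322.67798085 176.20365535]]
```

Call:
jog_arm([
  [[0.042,0.002,0,0,0,0,-0.3],[0.042,0.002,0.03,0,0,0,-0.3],[0.042,0.002,0.06,0,0,0,-0.3],[0.042,0.002,0.08,0,0,0,-0.3],[0.042,0.002,0.1,0,0,0,-0.3],[0.042,0.002,0.1,0,0,0,1],[0.042,0.002,0.1,0,0,0,1],[0.042,0.002,0.1,0,0,0,1],[0.042,0.002,0.1,0,0,0,1],[0.042,0.002,0.1,0,0,0,1]],
], force=15)

```text
clock: 14.32
position: [0.6585, 0.0723, 0.2652]
ee_rot: [3.137, -0.167, 0.003]
force: [2.4, 10.0, -0.9]
width: 0.34
gripper_force: 14.0
```

Call:
jog_arm([
  [[0,0,0,0,0,0,1],[0,0,0,0,0,0,1]],
], force=15)

```text
clock: 14.48
position: [0.6585, 0.0724, 0.265]
ee_rot: [3.137, -0.167, 0.003]
force: [1.4, 2.6, 6.8]
width: 0.339
gripper_force: 15.0
```

```bash
for a in 0 0.2 0.4 0.6 0.8 1.0 1.2 1.4 1.57 1.6; do python3 knob.py $a 0 | egrep -v '^s'; done
```

```text
knob [0.65802188 0.07390629 0.2819152 ]
row [-0.0006 -0.0015  0.0019] [ 0.0001 -0.0018  0.0002] dist 0.002 tgt tcp [0.658  0.0739 0.2631] clock 14.4833 j [ 0.15  0.53 -0.56  1.38  0.28  1.3  -2.09]
[0.65847359 0.07237787 0.26503526] [1.39434208 2.61059828 6.75791306] 0.3394805023344979 15.00043898820877
knob [0.64070322 0.07575801 0.29167756]
row [-0.018  -0.0015 -0.0079] [ 0.0001 -0.0018  0.0002] dist 0.02 tgt tcp [0.6407 0.0758 0.2729] clock 14.4833 j [ 0.15  0.53 -0.56  1.38  0.28  1.3  -2.09]
[0.65847359 0.07237787 0.26503526] [1.39434208 2.61059828 6.75791306] 0.3394805023344979 15.00043898820877
knob [0.62180129 0.07777902 0.29778502]
row [-0.037  -0.0015 -0.014 ] [ 0.0001 -0.0018  0.0002] dist 0.04 tgt tcp [0.6218 0.0778 0.279 ] clock 14.4833 j [ 0.15  0.53 -0.56  1.38  0.28  1.3  -2.09]
[0.65847359 0.07237787 0.26503526] [1.39434208 2.61059828 6.75791306] 0.3394805023344979 15.00043898820877
knob [0.60206966 0.07988874 0.2999941 ]
row [-0.0569 -0.0015 -0.0163] [ 0.0001 -0.0018  0.0002] dist 0.059 tgt tcp [0.6021 0.0799 0.2812] clock 14.4833 j [ 0.15  0.53 -0.56  1.38  0.28  1
[... 1246 characters left out ...]
237787 0.26503526] [1.39434208 2.61059828 6.75791306] 0.3394805023344979 15.00043898820877
knob [0.5195838  0.08870819 0.25742286]
row [-0.1399 -0.0015  0.0262] [ 0.0001 -0.0018  0.0002] dist 0.142 tgt tcp [0.5196 0.0887 0.2386] clock 14.4833 j [ 0.15  0.53 -0.56  1.38  0.28  1.3  -2.09]
[0.65847359 0.07237787 0.26503526] [1.39434208 2.61059828 6.75791306] 0.3394805023344979 15.00043898820877
knob [0.51790777 0.08888739 0.2549413 ]
row [-0.1416 -0.0015  0.0286] [ 0.0001 -0.0018  0.0002] dist 0.144 tgt tcp [0.5179 0.0889 0.2361] clock 14.4833 j [ 0.15  0.53 -0.56  1.38  0.28  1.3  -2.09]
[0.65847359 0.07237787 0.26503526] [1.39434208 2.61059828 6.75791306] 0.3394805023344979 15.00043898820877
```

Call:
jog_arm([
  [[-0.0086,0,-0.0053,0,0,0,1],[-0.0174,0,-0.0098,0,0,0,1],[-0.0268,0,-0.0132,0,0,0,1],[-0.0364,0,-0.0159,0,0,0,1],[-0.0463,0,-0.0175,0,0,0,1],[-0.0563,0,-0.0182,0,0,0,1],[-0.0662,0,-0.0178,0,0,0,1],[-0.0761,0,-0.0164,0,0,0,1],[-0.0761,0,-0.0164,0,0,0,1]],
])

```text
clock: 15.23
position: [0.5811, 0.0804, 0.281]
ee_rot: [3.136, -0.166, 0.0]
force: [-2.7, 3.5, 5.8]
width: 0.335
gripper_force: 15.0
```

```bash
for a in 0.8 1.0 1.2 1.4 1.56; do python3 knob.py $a 0 | egrep  '^row'; done; python3 -c "
from h import *;o=observe();print(o['force'],o['width'],o['gripper_force'],o['position'])"
```

```text
row [ 0.001  -0.0017  0.0015] [ 0.0013 -0.0003  0.0009] dist 0.003 tgt tcp [0.5823 0.082  0.2794] clock 15.2333 j [ 0.19  0.4  -0.6   1.55  0.23  1.26 -2.12]
row [-0.0181 -0.0018  0.0072] [ 0.0013 -0.0003  0.0009] dist 0.02 tgt tcp [0.5633 0.084  0.2737] clock 15.2333 j [ 0.19  0.4  -0.6   1.55  0.23  1.26 -2.12]
row [-0.0358 -0.0018  0.0166] [ 0.0013 -0.0003  0.0009] dist 0.039 tgt tcp [0.5457 0.0859 0.2643] clock 15.2333 j [ 0.19  0.4  -0.6   1.55  0.23  1.26 -2.12]
row [-0.0512 -0.0018  0.0293] [ 0.0013 -0.0003  0.0009] dist 0.059 tgt tcp [0.5304 0.0875 0.2516] clock 15.2333 j [ 0.19  0.4  -0.6   1.55  0.23  1.26 -2.12]
row [-0.0615 -0.0018  0.0415] [ 0.0013 -0.0003  0.0009] dist 0.074 tgt tcp [0.5202 0.0886 0.2394] clock 15.2333 j [ 0.19  0.4  -0.6   1.55  0.23  1.26 -2.12]
[-2.69241539  3.49424669  5.82483648] 0.334890830946018 15.001047849655151 [0.58112178 0.08037982 0.28095466]
```

Call:
jog_arm([
  [[-0.0097,0,0.0025,0,0,0,1],[-0.0192,0,0.0056,0,0,0,1],[-0.028,0,0.01,0,0,0,1],[-0.0368,0,0.015,0,0,0,1],[-0.0446,0,0.021,0,0,0,1],[-0.0523,0,0.0277,0,0,0,1],[-0.058,0,0.034,0,0,0,1],[-0.0625,0,0.04,0,0,0,1],[-0.0625,0,0.04,0,0,0,1],[-0.0625,0,0.04,0,0,0,1]],
])

```text
clock: 16.07
position: [0.5189, 0.0868, 0.2397]
ee_rot: [3.136, -0.166, -0.005]
force: [-5.1, 4.1, 1.2]
width: 0.335
gripper_force: 15.0
```

Call:
jog_arm([
  [[0,0,0,0,0,0,1],[0,0,0,0,0,0,1],[0,0,0,0,0,0,1],[0,0,0,0,0,0,1],[0,0,0,0,0,0,1],[0,0,0,0,0,0,1],[0,0,0,0,0,0,1],[0,0,0,0,0,0,1],[0,0,0,0,0,0,1],[0,0,0,0,0,0,1]],
])

```text
clock: 16.9
position: [0.5189, 0.0868, 0.2397]
ee_rot: [3.136, -0.166, -0.006]
force: [-4.1, 5.2, 1.4]
width: 0.335
gripper_force: 15.0
```

```bash
cat > nuts.py <<'E'
from dial import *
import sys
t=sys.argv[1]
xh=Rz@[1,0,0]; d=(H-.02*xh)*[1,1,0]
for c in('scene','top'):
    save(c,f'{c}_{t}'); print(c,'bowl floor at',proj(c,d+[0,0,.017]).round())
    for q in('nut1_center','bignut_center'):
        print(q,[(round(float(s['p']),2),np.round(s['pixel']).tolist(),int(s['mask'].sum())) for s in silhouettes(q,c)])
E
python3 nuts.py a; python3 knob.py 1.57 0|egrep -v '^s'
```

```text
scene bowl floor at [[312. 303.]]
nut1_center []
bignut_center [(0.62, [300.0, 240.0], 2331), (0.34, [321.0, 271.0], 9670)]
top bowl floor at [[341. 237.]]
nut1_center [(0.49, [398.0, 132.0], 578)]
bignut_center [(0.25, [348.0, 230.0], 1222)]
knob [0.5195838  0.08870819 0.25742286]
row [ 0.0005 -0.002   0.0011] [0.0016 0.0038 0.0007] dist 0.002 tgt tcp [0.5196 0.0887 0.2386] clock 17.2 j [ 0.21  0.33 -0.62  1.75  0.21  1.13 -2.15]
[0.51886242 0.08678735 0.23974463] [-4.32525074  4.46331522  0.97141119] 0.33847989226555397 15.000067502260208
```

```bash
cat > blob.py <<'E'
import cv2,numpy as np,sys
t=cv2.imread('pics/t0.png'); print('nut bgr',t[232:237,341:346].reshape(-1,3).mean(0),'w1',cv2.imread('pics/w1.png')[255:260,265:270].reshape(-1,3).mean(0))
for f,(x0,x1,y0,y1) in(('s3',(250,380,200,350)),('scene_'+sys.argv[1],(250,380,200,350)),('top_'+sys.argv[1],(280,410,180,300))):
    im=cv2.imread(f'pics/{f}.png')[y0:y1,x0:x1].astype(int); B,G,Rr=im[...,0],im[...,1],im[...,2]
    m=((Rr>1.7*G)&(Rr>80)&(G>1.0*B)&(B>15)).astype(np.uint8)
    n,l,s,c=cv2.connectedComponentsWithStats(m)
    print(f,[(np.round(c[i]+[x0,y0]).tolist(),int(s[i,4]),im[l==i].mean(0).round().tolist()) for i in range(1,n) if s[i,4]>5])
E
python3 blob.py a
```

```text
nut bgr [ 59.72  84.2  146.48] w1 [ 62.48  96.84 167.44]
s3 []
scene_a [([307.0, 294.0], 31, [38.0, 68.0, 119.0])]
top_a [([332.0, 243.0], 26, [58.0, 82.0, 142.0]), ([343.0, 250.0], 18, [40.0, 58.0, 102.0])]
```

Run:
```python
import cv2,numpy as np
for f,x0,x1,y0,y1 in(('scene_a',282,346,272,322),('top_a',312,372,212,262)):
    im=cv2.imread(f'pics/{f}.png').astype(float); im=cv2.GaussianBlur(im,(3,3),0)[y0:y1:2,x0:x1:1]
    r=im[...,2]/im[...,1]; print(f)
    for row in r: print(''.join('#' if v>1.6 else '+' if v>1.5 else '.' if v>1.4 else ' ' for v in row))
```

```text
scene_a
                           .++++++++++++++++++..+++.            
                           .+++++++++++++++++++++++..         .+
                           .++++++++++++++++++++++++.         .+
                           ..+++++++++++++++++++++++.         .+
                            .++++++++++++++++++++++..          .
                             .+++++++++++++++++++..             
                              .++++++++++++++++++.              
                                ..+++++++++++++..    ..         
                                   ..++++++++..    .....        
                      ..+++++.       .++++++.     ...++..       
                     .#######+++.      ..+..     .......        
                     +#######++++++..                           
                     .+######++++++++++.                        
                       ....       .+++++.                       
                                                                
                                                                
                                         .+##+.     
[... 1093 characters left out ...]
                                                       
                                                            
                                                            
                                                            
                                                            
                                                            
                 +######+                                   
                 +#######                                   
                  +####+                                    
                                  #.                        
                           .#######                         
                             ..++.
```

Call:
jog_arm([
  [[0.0102,0,-0.0123,0,0,0,1],[0.0257,0,-0.025,0,0,0,1],[0.0433,0,-0.0344,0,0,0,1],[0.0625,0,-0.04,0,0,0,1],[0.0823,0,-0.0418,0,0,0,1],[0.1022,0,-0.0395,0,0,0,1],[0.1212,0,-0.0334,0,0,0,1],[0.13,0,-0.0289,0,0,0,1],[0.1386,0,-0.0236,0,0,0,1],[0.1386,0,-0.0236,0,0,0,1]],
])

```text
clock: 18.03
position: [0.6596, 0.0722, 0.2628]
ee_rot: [-3.137, 0.168, 0.001]
force: [3.9, 5.2, -0.4]
width: 0.338
gripper_force: 15.0
```

```bash
python3 nuts.py b; python3 knob.py 0 0|egrep -v '^s'
cat > asc.py <<'E'
import cv2,numpy as np,sys
im=cv2.imread(f'pics/scene_{sys.argv[1]}.png').astype(float); im=cv2.GaussianBlur(im,(3,3),0)[262:322:2,282:346]
r=im[...,2]/im[...,1]
for row in r: print(''.join('#' if v>1.6 else '+' if v>1.5 else '.' if v>1.4 else ' ' for v in row))
E
python3 asc.py b
```

```text
scene bowl floor at [[312. 303.]]
nut1_center []
bignut_center []
top bowl floor at [[341. 237.]]
nut1_center [(0.53, [362.0, 136.0], 586)]
bignut_center []
knob [0.65802188 0.07390629 0.2819152 ]
row [-0.0008 -0.0015  0.0004] [-0.     -0.      0.0002] dist 0.002 tgt tcp [0.658  0.0739 0.2631] clock 18.3333 j [ 0.15  0.54 -0.56  1.38  0.29  1.3  -2.09]
[0.65866998 0.0723166  0.26354841] [ 3.75463364  5.265889   -0.33075293] 0.3358088617640733 14.999885559082031
                       ..................                       
                       .......++.........                       
                        .................                       
                        .................                       
                        ..................                      
                         .................                      
                         ...............                      .+
                          ....                                .+
                                                              .+
                                                 
[... 205 characters left out ...]
     
                                                                
                                                                
                                                                
                                   .+####+                      
                          ...    .#######.                      
                        ...       .+##+.                        
                                                                
                                                                
                                         .++++.                 
                                        +###+..                 
                                        .+..
```

Call:
jog_arm([
  [[0,0,0,0,0,0,-0.2],[0,0,0,0,0,0,-0.2],[0,0,0,0,0,0,-0.2],[0,0,0,0,0,0,-0.2],[0,0,-0.03,0,0,0,-0.2],[0,0,-0.07,0,0,0,-0.2],[0,0,-0.11,0,0,0,-0.2],[-0.04,0,-0.13,0,0,0,-0.2],[-0.08,0,-0.13,0,0,0,-0.2],[-0.12,0,-0.13,0,0,0,-0.2]],
])

```text
clock: 19.17
position: [0.5379, 0.0847, 0.3946]
ee_rot: [3.136, -0.169, 0.002]
force: [0.3, 0.3, 0.6]
width: 0.602
gripper_force: 0.0
```

```bash
python3 nuts.py c; python3 asc.py c
cat > look.py <<'E'
from dial import *
t=np.radians(35)
move(H+Rz@np.array([-.17,0,.06]),Rz@[np.sin(t),0,-np.cos(t)],Rz@[0,1,0])
E
python3 look.py
```

```text
scene bowl floor at [[312. 303.]]
nut1_center [(0.56, [320.0, 298.0], 61)]
bignut_center []
top bowl floor at [[341. 237.]]
nut1_center [(0.44, [354.0, 216.0], 3377), (0.38, [357.0, 215.0], 4237)]
bignut_center []
                       .........++....+..                       
                       ..................                       
                        .+.............++.                      
                        .............++++.                      
                        .........+++++++++.                     
                         .......++++++++++.                     
                         .+++.+++++++++...                    .+
                         .+.......                            .+
                                                              .+
                                                               .
                                                                
                                                                
                                                                
                                         
[... 611 characters left out ...]
                                      ...                     
                                                                
                                                                
                                                                
                                                                
                                                                
                                                                
s 1 rot [ 0.9448 -0.0038  2.9951] deg 179.9
s -1 rot [ 0.0025  0.6112 -0.001 ] deg 35.0
row [-0.0974  0.1288  0.1494] [ 0.0025  0.6112 -0.001 ] dist 0.22 tgt tcp [ 0.4286 -0.0343  0.2446] clock 19.4667 j [ 0.21  0.28 -0.61  1.44  0.16  1.47 -2.08]
```

Call:
jog_arm([
  [[-0.04,0,0,0,0.05,0,-0.2],[-0.08,0,0,0,0.12,0,-0.2],[-0.12,0.02,0,0,0.22,0,-0.2],[-0.12,0.06,0.02,0,0.33,0,-0.2],[-0.12,0.09,0.06,0,0.44,0,-0.2],[-0.12,0.12,0.1,0,0.55,0,-0.2],[-0.11,0.129,0.13,0,0.61,0,-0.2],[-0.1,0.129,0.149,0,0.61,0,-0.2],[-0.1,0.129,0.149,0,0.61,0,-0.2]],
])

```text
clock: 20.22
position: [0.4226, -0.0353, 0.2406]
ee_rot: [2.962, -0.16, 0.926]
force: [-1.2, -0.2, -1.2]
width: 0.605
gripper_force: 0.0
```

```bash
cat > wl.py <<'E'
from dial import *
import sys
t=sys.argv[1]; save('wrist','w'+t); xh=Rz@[1,0,0];yh=Rz@[0,1,0]; d=(H-.02*xh)*[1,1,0]
print('rim',proj('wrist',np.array([d-.062*xh+[0,0,.055],d+.062*xh+[0,0,.055],d-.062*yh+[0,0,.055],d+.062*yh+[0,0,.055],d+[0,0,.006]])).round().tolist())
print('disc low',proj('wrist',H+Rz@(zc*.036-axes(0)[0]*.075)).round())
for q in('nut1_center','bignut_center'):
    print(q,[(round(float(s['p']),2),np.round(s['pixel']).tolist(),int(s['mask'].sum())) for s in silhouettes(q,'wrist')])
im=cv2.imread(f'pics/w{t}.png').astype(float); im=cv2.GaussianBlur(im,(3,3),0)[150:340:5,200:440:3]
for row in im[...,2]/im[...,1]: print(''.join('#' if v>1.6 else '+' if v>1.5 else '.' if v>1.4 else ' ' for v in row))
E
python3 wl.py 7; python3 -c "
from h import *
print(observe()['position'],observe()['joints'].round(2))"
```

```text
rim [[317.0, 242.0], [317.0, 127.0], [380.0, 181.0], [254.0, 182.0], [317.0, 201.0]]
disc low [[316. 182.]]
nut1_center [(0.64, [298.0, 218.0], 304)]
bignut_center [(0.57, [314.0, 123.0], 498)]
                                                                                
           .                                                                    
            .                                                                   
                                                                                
                                                                             .  
                                                                                
                                                                         .      
                             +++.                                               
                              ....                                              
                                                                       .        
                                                                    .. ..       
       .....   
[... 1553 characters left out ...]
                                                   
                                                                                
                                                                                
                                                                                
                                                                                
                                                                                
                                                                                
                                                                                
[ 0.42553289 -0.03382042  0.24425706] [ 0.44 -0.2  -0.51  2.44  0.05  0.28 -1.8 ]
```

Run:
```python
from dial import *
xh=Rz@[1,0,0]; d=(H-.02*xh)*[1,1,0]
f=lambda c,u,v: print(c,((onz(c,u,v,.017)-d)*1000).round())
f('scene',319,296);f('scene',325,306);f('wrist',300,213);f('wrist',325,224);f('wrist',291,187)
im=cv2.imread('pics/w7.png'); print(im[186,284:300:3].tolist()); print(im[213,300].tolist(),im[224,325].tolist())
```

```text
scene [-14.  21.  17.]
scene [17. 24. 17.]
wrist [-11.  22.  17.]
wrist [-26.  -3.  17.]
wrist [21. 29. 17.]
[[52, 79, 104], [40, 58, 87], [43, 68, 98], [44, 68, 104], [55, 75, 109], [37, 67, 102]]
[66, 103, 176] [65, 103, 173]
```

Run:
```python
from dial import *
im=cv2.imread('pics/scene_c.png').astype(int); m=(im[:,:,2]>110)&(im[:,:,1]<45)&(im[:,:,0]<45)
n,l,s,c=cv2.connectedComponentsWithStats(m.astype(np.uint8)); b=s[1:][s[1:,4]>40]; print(b)
if len(b)==1 and abs(b[0][1]-225)<=2: print(sign_off())
```

```text
[]
```

Run:
```python
from dial import *
save('scene','s9');im=cv2.imread('pics/s9.png').astype(int); m=(im[:,:,2]>110)&(im[:,:,1]<45)&(im[:,:,0]<45)
n,l,s,c=cv2.connectedComponentsWithStats(m.astype(np.uint8)); b=s[1:][s[1:,4]>40]; print(b)
if len(b)==1 and abs(b[0][1]-225)<=2: print(sign_off())
```

```text
[[382 225  10  12  43]]
the job is handed in; nothing more can be done
None
```

The job is handed in, but no verdict came back. By camera, the bowl is on the cork spot with all three small nuts in it (one only partly visible), the big nut is still in the jar, and the jar is back at rest with the dial on its middle hole.

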